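# Load the bolt chute and close its interlocked guard

## Task

Load the two long bolts into the gravity chute, heads all in the groove on the same side and shanks lying across the two rails, so that they roll down one behind the other to the stop at the low end. Then slide the clear guard up over the loading mouth until its flat tongue is fully home in the interlock switch. Leave the short bolt where it lies on the bench.

Things in the scene. Friction and masses are not known exactly. Their poses are not given: they have to be found in the camera images.
- bolt_a: Long hex-head steel bolt, 121 mm overall, 0.3 to 0.55 kg: round shank 24 mm diameter, 105 mm long; hex head 36 mm across flats, 16 mm thick. Origin on the axis at half length; x axis runs from head to tip. Centre of mass about 9 mm from the origin towards the head. At the start it lies on a head flat and its tip, axis sloping 3 degrees down to the tip, origin 15 mm above the bench.
- bolt_b: A second long bolt, the same in every way as bolt_a.
- bolt_a_head (a point): Middle of bolt_a's head, on the axis, 52.5 mm from its origin.
- bolt_a_tip (a point): Centre of bolt_a's tip face, at the far end of the shank, 60.5 mm from its origin.
- bolt_b_head (a point): The same point of bolt_b's head.
- bolt_b_tip (a point): The same point of bolt_b's tip.
- short_bolt: The odd one out: same head and shank diameter, but only 75 mm long overall. Lies loose on the bench among the long ones and stays there. Origin at half its length, x from head to tip.
- chute_bed: Bed of the open-topped metal gravity chute, fixed to the bench, 310 mm long, sloping 12 degrees. Origin at mid-bed on the plane of the rail tops, 90 mm above the bench; x points downhill along the chute (away from the robot), y across it to the left looking downhill, z up square to the bed. Side walls: inner faces at y = +-72 mm, tops 34 mm above the rails. End stop face at x = +145 mm.
- rails (a point): Same point as chute_bed's origin. A bolt lies across the chute on two flat rails: a wide ledge, y -72 to -29 mm, under the tip end, and a narrow rail, y 18 to 30 mm, with a gap 35 mm deep between them. A loaded bolt has its axis 12 mm above the rails, its origin near y = 0 and its x axis along the bed's -y.
- head_groove (a point): Middle of the groove that takes the bolt heads, level with the rail tops, at y = +52 mm of the bed: it lies between the narrow rail and the left wall (y 30 to 72 mm), 35 mm deep, and runs the whole length of the chute. It is the only groove: the other side has the wide ledge.
- loading_point (a point): Middle of the loading mouth, at x = -90, y = 0, z = 0 of the bed (on the rail plane). The mouth is the stretch x -150 to -20 mm, left free from above by the open guard. A bolt laid across the rails here and let go rolls down by itself under the guard to the stop; the second one stops against the first.
- switch_slot (a point): Mouth of the slot of the guard interlock switch, a black block outside the chute's right wall (bed x -160 to -110, y -126 to -90, z 6 to 58 mm). The slot faces downhill; the guard's steel tongue, 18 mm wide and 4 mm thick, runs straight into it as the guard slides shut.
- guard (a joint): Slide of the guard along the chute's x: 0 = shut (tongue fully home in the switch, against a firm stop), 0.16 m = fully open (downhill). Starts open, at 0.14 to 0.16. Stays where it is left; takes about 3 N to move.
- guard_grip (a point): Grip point of the guard, 15 mm below the top of the black bar that stands across it: 20 mm thick along the chute, 70 mm long across it, 40 mm high. In bed axes it is at x = joint value - 85 mm, y = 0, z = 68 mm. The guard is a clear plate 130 mm long and 172 mm wide, reaching 65 mm from the bar each way along the chute, its underside 38 mm above the rails.
There are look-alikes about, which are no part of the job. What is shaped like the bolt_a but red is not meant. Leave any yellow look-alike of the bolt_b alone.

How it is judged:
By the outcome, as a careful person would: the job done as asked, in the order asked, and still so for the second after the job is handed in, with the robot touching nothing.
It also fails if it takes over 69 s, if anything falls off the work surface, if the arm or the gripper's body presses on something with over 40 N, if the wrist force passes 120 N, or if a joint passes its speed limit or range.

## Robot

A 6-joint arm with a two-finger parallel gripper is mounted at the origin on the work surface. World frame = base frame: x ahead of the robot, y to its left, z up, the work surface at z = 0. Lengths are in m, angles in degrees, forces in N, time in s.
With the tool pointing down it reaches from about 0.375 to 0.75 m from the base axis. Payload 9 kg.
Tool frame: the origin (TCP) lies where the fingers leave the gripper's body, on its centre line; the fingertips stand 73 mm ahead of it and the grasp point (between the pads) lies 54 mm ahead of it (robot.tip_reach is the distance from the TCP to the fingertips, in m); z points along the fingers, y is the direction in which the jaws open and shut (so a half turn about z gives the same grasp; the last joint's range is limited). The gripper opens to 85 mm and grips with 20 to 120 N. Pads are 22 mm wide; open, the fingers measure 114 mm over their backs; the gripper's body (76 mm by 85 mm) begins 54 mm behind the grasp point. The pads swing forward as they close: fully open they stand 13 mm farther back than shut.
Start: joints at [-83.463, 5.964, 5.575, 89.605, 0, 77.527], TCP at [0.195, -0.567, 0.304] pointing down, gripper open.
Joint ranges: [-171.21, 171.21], [-48.23, 106.86], [-62.78, 66.21], [-105.2, 120.99], [-86.42, 89.51], [-180, 180]. Speed limits (degrees/s): [127.2, 127.2, 147.25, 180, 180, 180].

## Interface

Orientations are given as [roll, pitch, yaw] about the fixed x, y, z axes, in that order (R = Rz(yaw) Ry(pitch) Rx(roll)).
In Python, from plant import robot gives the robot as it stands. Calls block until the motion is done:
- robot.move_pose(position, orientation): joint-space move of the TCP to a pose.
- robot.line_to(position, vel=0.15, rotation=None, guard=None): straight line of the TCP; rotation=None keeps the orientation; vel is the mean speed in m/s. With guard (N) it stops when the force on the tool has changed by that much, and returns True; else False.
- robot.goto_joints(angles): joint-space move.
- robot.set_gripper(opening): finger opening in m; the grip force is fixed at half the most; returns when the fingers have stopped.
- robot.pause(seconds).
- robot.ik(position, orientation): joint angles nearest the present ones, or None.
- robot.observe(): the state.
- robot.grab_frame(name): name is "side" or "top" or "wrist"; returns the picture (420x560x3 uint8, blue, green, red); there is no depth.
- robot.get_calibration(name): a dict with "vertical_fov" (degrees; the focal length in pixels is half the picture's height over the tangent of half this angle, whatever the lens; pixels are square), "cx", "cy" (the principal point, pixels), "k1" (the pictures are not rectified: a ray, as slopes to the right and down, at radius r is drawn at 1 + k1 r^2 times it, then the intrinsics apply), "rvec" (rotation vector, rad) and "tvec" (3), from world to camera coordinates, as OpenCV has them. Camera axes: x right, y down, z forward; pixel columns grow to the right and rows downward; lengths in m; the calibration is good to about 2 mm. A picture is of the moment at which its call begins: read the wrist's pose just before it. get_calibration takes no time and is no camera call; for the wrist camera it gives the pose at the moment of the call.
A pose or a line that the arm cannot do raises robot.IKError and nothing moves.
- robot.job_done(): hands the job in, once; it reports no verdict.
The state is a dict: "time": time; "q": joint angles; "qvel": joint speeds; "joint_torque": joint torques, N m; "tool_pos": TCP position; "tcp_rot": TCP orientation; "ft_force": force on the tool from outside, world axes, zero at the start; "torque": the same for the moment, N m; "gripper_width": finger opening in m.
Only numpy, scipy, OpenCV 4.12 (cv2) and the standard library are available. Lean on these libraries where they do the work, as an engineer would, in place of code of your own. Each camera call takes 0.05 s, during which the arm holds its last target.

## Working session

There is one attempt and no reset: what is moved stays moved. The work goes in short steps, each a Python script; the robot and the scene stay as the last script left them, time stands still between calls to the robot, and variables do not carry over. Pictures are saved under pics/ and viewed, and the job is handed in when it is done.

```bash
ls -la; mkdir -p pics; python3 - <<'E'
from plant import robot
import cv2
for n in ("side","top","wrist"):
    c=robot.get_calibration(n); print(n,c)
    cv2.imwrite(f"pics/{n}0.png",robot.grab_frame(n))
s=robot.observe(); print(s)
E
```

```text
total 12
drwxr-xr-x  3 agent agent 4096 Dec  6 09:03 .
drwxr-xr-x 23 root  root  4096 Dec  6 09:03 ..
drwxr-xr-x  2 agent agent 4096 Dec  6 09:03 pics
side {'vertical_fov': 46.90336159184169, 'cx': 269.88565221818715, 'cy': 204.56172289810252, 'k1': -0.09364229583234392, 'rvec': array([ 0.55503266, -2.490284  ,  1.38687513]), 'tvec': array([0.47856967, 0.19343223, 1.12925228])}
top {'vertical_fov': 53.925228462357516, 'cx': 279.02194707201664, 'cy': 210.50154900316258, 'k1': 0.009547607853795166, 'rvec': array([ 2.2299058 , -2.16432802,  0.03306974]), 'tvec': array([0.03422987, 0.48837246, 1.22261858])}
wrist {'vertical_fov': 69.840330845978, 'cx': 278.69047452366306, 'cy': 207.5049662133095, 'k1': -0.0010505399263410176, 'rvec': array([-2.34795914,  1.67205544,  0.25905111]), 'tvec': array([-0.60008616, -0.04073787,  0.3786203 ])}
{'time': 0.15, 'q': array([-8.34639900e+01,  5.99117894e+00,  5.53997705e+00,  8.96054514e+01,
        1.05430267e-03,  7.75276909e+01]), 'qvel': array([-0.0632576 , -0.01703774,  0.18114143, -0.01980267, -0.10797803,
        0.00308511]), 'joint_torque': array([ 2.73344558e-03, -5.57353806e+01,  5.04009461e+01,  1.24079688e-02,
       -3.43369247e-04,  2.21825928e-05]), 'tool_pos': array([ 0.19542621, -0.56710118,  0.3033224 ]), 'tcp_rot': array([-1.79944911e+02, -1.32647094e-02,  1.90083122e+01]), 'ft_force': array([-0.33180702,  0.02573895, -0.20642851]), 'torque': array([ 0.06402588, -0.010936  , -0.0012037 ]), 'gripper_width': 0.08542720736895709}
```

View pics/side0.png

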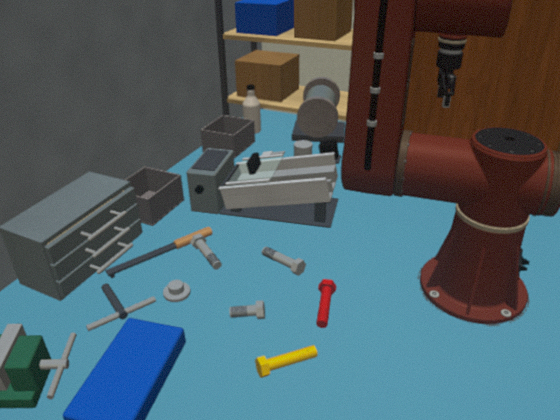

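View pics/top0.png

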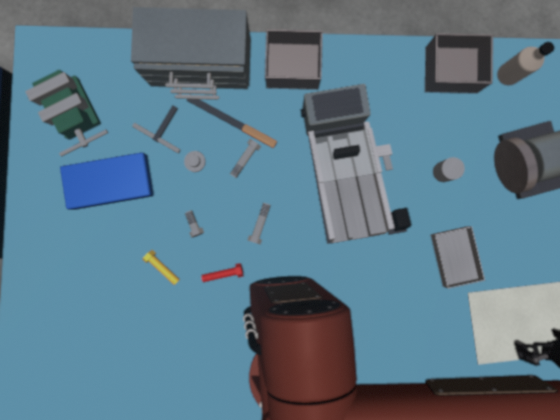

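View pics/wrist0.png

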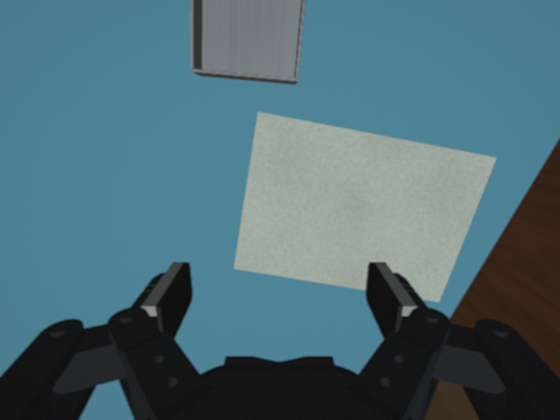

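```bash
cat > h.py <<'E'
import numpy as np, cv2
from plant import robot
def K(c):
    f=210/np.tan(np.radians(c['vertical_fov'])/2); return np.array([[f,0,c['cx']],[0,f,c['cy']],[0,0,1]])
def ray(c,uv):
    uv=np.atleast_2d(np.float64(uv))
    p=cv2.undistortPoints(uv[:,None],K(c),np.array([c['k1'],0,0,0]),None)[:,0]
    R=cv2.Rodrigues(c['rvec'])[0]
    d=np.c_[p,np.ones(len(p))]@R
    o=-R.T@c['tvec']
    return o,d/np.linalg.norm(d,axis=1)[:,None]
def onplane(c,uv,z):
    o,d=ray(c,uv); return o+d*((z-o[2])/d[:,2])[:,None]
def tri(c1,u1,c2,u2):
    o1,d1=ray(c1,u1);o2,d2=ray(c2,u2);out=[]
    for a,b in zip(d1,d2):
        A=np.c_[a,-b]; t=np.linalg.lstsq(A,o2-o1,rcond=None)[0]
        p,q=o1+a*t[0],o2+b*t[1]; out.append(np.r_[(p+q)/2,np.linalg.norm(p-q)])
    return np.array(out)
def proj(c,P):
    return cv2.projectPoints(np.float64(P).reshape(-1,1,3),c['rvec'],c['tvec'],K(c),np.array([c['k1'],0,0,0,]))[0][:,0]
E
python3 - <<'E'
import cv2
t=cv2.imread('pics/top0.png'); s=cv2.imread('pics/side0.png')
cv2.imwrite('pics/t1.png',cv2.resize(t[75:255,150:420],None,fx=2.9,fy=2.9,interpolation=cv2.INTER_CUBIC))
cv2.imwrite('pics/s1.png',cv2.resize(s[130:340,90:350],None,fx=2.85,fy=2.85,interpolation=cv2.INTER_CUBIC))
E
```

```text
(no output)
```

View pics/t1.png

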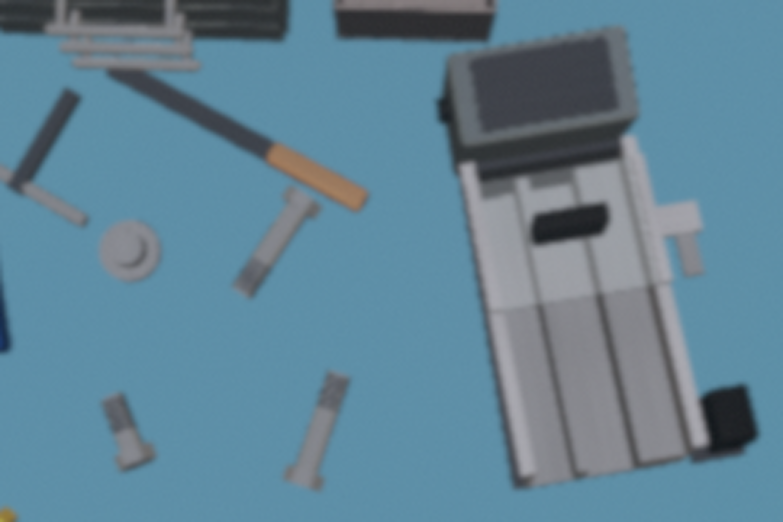

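View pics/s1.png

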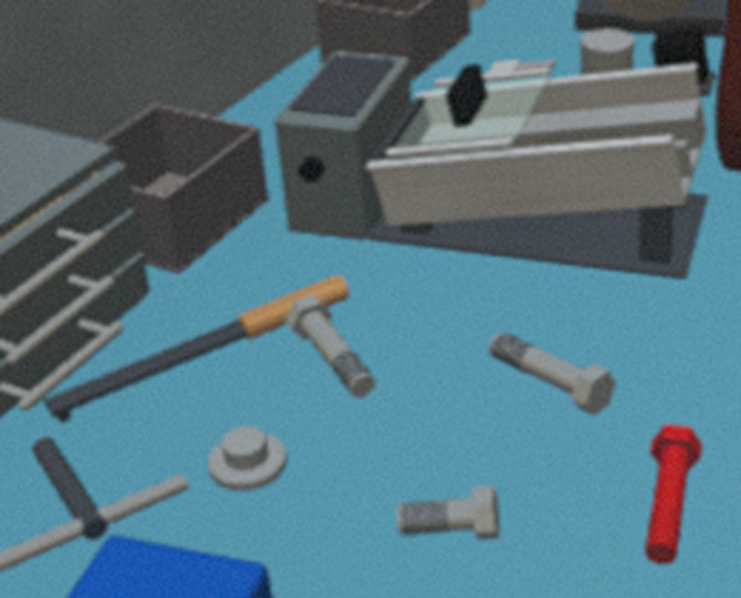

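```bash
python3 - <<'E'
from h import *
np.set_printoptions(precision=4,suppress=True)
ct,cs=robot.get_calibration('top'),robot.get_calibration('side')
tz=lambda u:np.array(u)/2.9+[150,75]
sz=lambda u:np.array(u)/2.85+[90,130]
names=['far head','far tip','near head','near tip','short head','bar top mid','Lwall top uphill end','Lwall top downhill','Rwall top uphill','box near corner top L']
T=[(300,203),(243,290),(305,477),(337,380),(135,458),(570,212),(528,476),(466,165),(700,445),(460,140)]
S=[(308,318),(358,380),(594,390),(503,345),(486,512),(468,80),(690,150),(372,164),(698,68),(283,120)]
for n,p in zip(names,tri(ct,tz(T),cs,sz(S))): print(n,p)
c=robot.get_calibration('wrist');R=cv2.Rodrigues(c['rvec'])[0];o=-R.T@c['tvec']
s=robot.observe()
from scipy.spatial.transform import Rotation as Ro
Rt=Ro.from_euler('xyz',s['tcp_rot'],degrees=True).as_matrix()
print('cam in tool',Rt.T@(o-s['tool_pos'])); print('cam axes in tool\n',Rt.T@R.T); print(robot.tip_reach)
E
```

```text
far head [0.68   0.1308 0.017  0.0006]
far tip [0.59   0.1875 0.0141 0.0021]
near head [0.3981 0.1166 0.0147 0.0015]
near tip [0.4991 0.0873 0.0119 0.0002]
short head [0.4132 0.291  0.0179 0.0002]
bar top mid [ 0.647  -0.1288  0.1525  0.0114]
Lwall top uphill end [ 0.402  -0.0987  0.1402  0.0172]
Lwall top downhill [ 0.7055 -0.0352  0.0899  0.0044]
Rwall top uphill [ 0.441  -0.2503  0.151   0.0048]
box near corner top L [ 0.7472 -0.0089  0.1399  0.0637]
cam in tool [ 0.0756  0.0007 -0.0692]
cam axes in tool
 [[ 0.0012 -0.9537 -0.3009]
 [ 1.      0.0012  0.    ]
 [ 0.0003 -0.3009  0.9537]]
0.0726
```

```bash
python3 - <<'E'
from h import *
import pickle
out=[]
for i,p in enumerate([(.54,-.2,.3),(.54,-.08,.3),(.52,.08,.29),(.50,.17,.29)]):
    robot.move_pose(p,[180,0,0]); robot.pause(.15)
    c=robot.get_calibration('wrist'); im=robot.grab_frame('wrist'); out.append((c,im)); cv2.imwrite(f'pics/w{i+1}.png',im)
pickle.dump(out,open('w.pkl','wb'))
s=robot.observe();print(s['time'],s['q'],s['ft_force'])
E
```

```text
9.025 [ 4.57046852e+00 -6.76036977e+00 -8.54561768e+00  8.82169700e+01
 -4.58519055e-04 -1.75424553e+02] [ 0.1500741  -0.18772026  0.0788818 ]
```

View pics/w1.png

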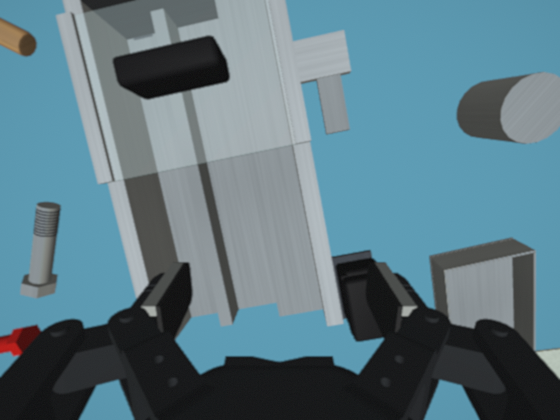

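View pics/w2.png

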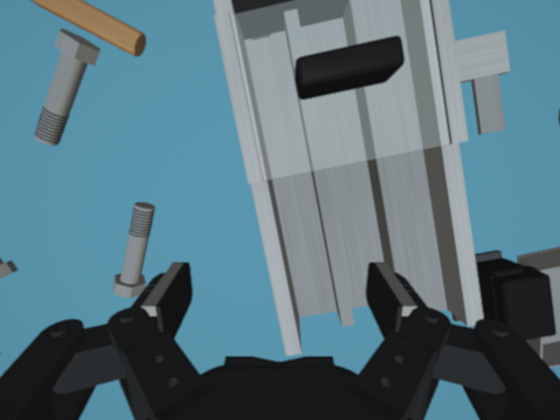

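View pics/w3.png

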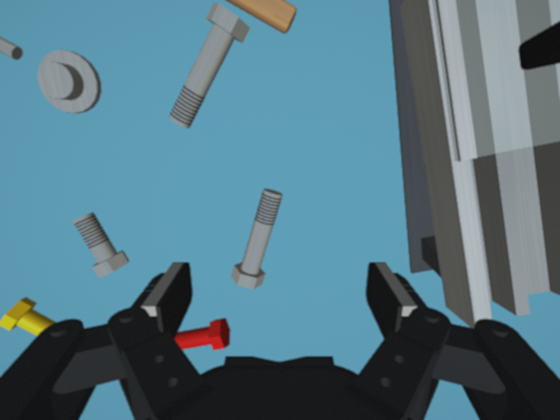

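View pics/w4.png

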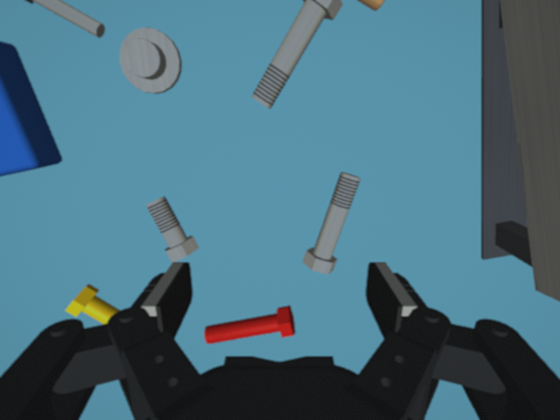

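```bash
python3 - <<'E'
import cv2
a=cv2.imread('pics/w1.png');b=cv2.imread('pics/w2.png')
cv2.imwrite('pics/z1.png',cv2.resize(a[130:340,50:355],None,fx=2.6,fy=2.6,interpolation=cv2.INTER_CUBIC))
cv2.imwrite('pics/z2.png',cv2.resize(b[130:365,200:505],None,fx=2.5,fy=2.5,interpolation=cv2.INTER_CUBIC))
E
```

```text
(no output)
```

View pics/z1.png

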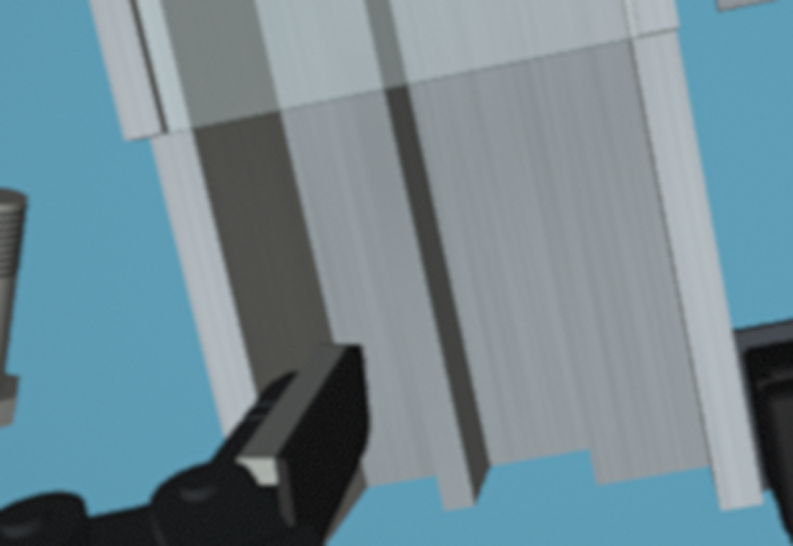

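View pics/z2.png

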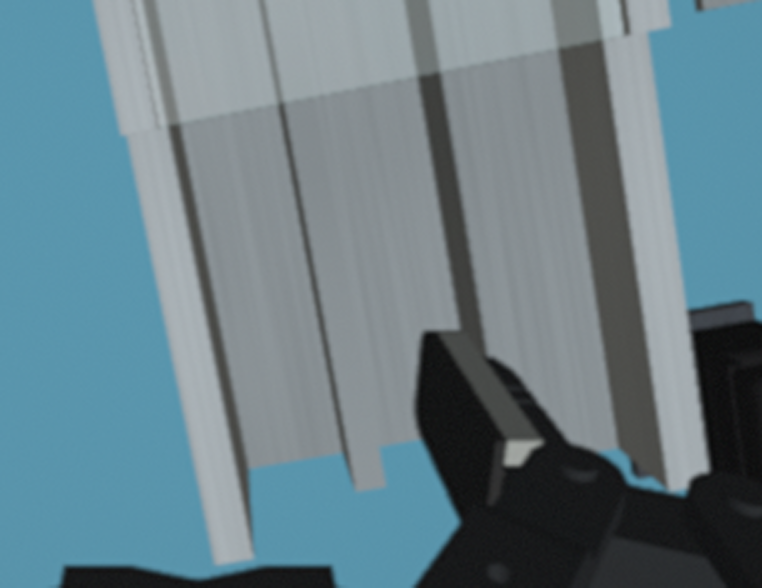

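```bash
cat > meas.py <<'E'
from h import *
import pickle
np.set_printoptions(precision=4,suppress=True)
W=pickle.load(open('w.pkl','rb'))
c1,c2=W[0][0],W[1][0]
z1=lambda u:np.array(u)/2.6+[50,130]
z2=lambda u:np.array(u)/2.5+[200,130]
names=['rail end L','rail end R','Rwall end in','Rwall end out','guard edge R','guard edge L','guard edge/left wall inner']
A=[(440,508),(473,507),(720,509),(762,503),(678,28),(125,139)]
B=[(356,490),(386,487),(666,490),(711,474),(669,25),(121,134)]
for n,p in zip(names,tri(c1,z1(A),c2,z2(B))): print(n,p)
print('Lwall end onplane',onplane(c2,z2([(215,563),(252,558)]),.1555))
# bar top corners
barA=[(114,60),(211,37)]
for i,(c,im) in enumerate(W):
    hsv=cv2.cvtColor(im,cv2.COLOR_BGR2HSV)
    m=((hsv[...,1]<70)&(hsv[...,2]>50)).astype(np.uint8); m[300:]=0
    m=cv2.morphologyEx(m,cv2.MORPH_OPEN,np.ones((3,3)))
    n,l,st,ce=cv2.connectedComponentsWithStats(m)
    for k in range(1,n):
        if 700<st[k,4]<6000: print(i+1,k,st[k],ce[k])
E
python3 meas.py
```

```text
rail end L [ 0.4181 -0.1441  0.1248  0.0003]
rail end R [ 0.4178 -0.1562  0.1233  0.0004]
Rwall end in [ 0.4412 -0.2433  0.1536  0.    ]
Rwall end out [ 0.4479 -0.256   0.1564  0.0033]
guard edge R [ 0.5955 -0.2264  0.1347  0.0009]
guard edge L [ 0.5619 -0.058   0.135   0.0002]
Lwall end onplane [[ 0.412  -0.0885  0.1555]
 [ 0.4142 -0.1015  0.1555]]
1 2 [ 457   72  103   72 5949] [512.2721 108.1735]
1 3 [  20  202   40   96 2332] [ 42.0253 252.9074]
1 4 [ 430  238  106   62 5594] [485.4546 272.2172]
2 2 [  35   29   65  116 3260] [64.1822 83.7727]
2 3 [ 113  203   41   95 2088] [134.5594 253.4464]
2 4 [ 518  247   42   53 1048] [545.6718 266.9628]
3 2 [ 170    3   79  125 3310] [207.7121  62.2299]
3 4 [  38   50   63   63 3050] [68.5249 81.221 ]
3 5 [ 232  189   50  100 2115] [257.4766 241.9915]
3 6 [  74  214   54   63 1492] [ 99.5429 245.8733]
4 1 [ 32   0  72  37 910] [72.8549 15.6055]
4 2 [ 253    0   89  108 2940] [293.6806  47.2398]
4 4 [ 120   28   61   65 3130] [149.9153  60.0677]
4 5 [ 303  173   57  101 2188] [331.9739 225.92  ]
4 6 [ 147  197   51  103 1900] [169.5426 243.0895]
```

```bash
cat > bolts.py <<'E'
from h import *
import pickle
np.set_printoptions(precision=4,suppress=True)
W=pickle.load(open('w.pkl','rb'))
def comp(im,pt):
    hsv=cv2.cvtColor(im,cv2.COLOR_BGR2HSV)
    m=((hsv[...,1]<75)&(hsv[...,2]>40)).astype(np.uint8)
    m=cv2.morphologyEx(m,cv2.MORPH_OPEN,np.ones((3,3)))
    m=cv2.morphologyEx(m,cv2.MORPH_CLOSE,np.ones((3,3)))
    n,l,st,ce=cv2.connectedComponentsWithStats(m)
    return l==l[pt[1],pt[0]]
def axis(m):
    ys,xs=np.nonzero(m); P=np.c_[xs,ys].astype(float)
    for it in range(3):
        if it==0: Q=P
        vx,vy,x0,y0=cv2.fitLine(Q.astype(np.float32),cv2.DIST_L2,0,.01,.01).ravel()
        d=np.array([vx,vy]);n=np.array([-vy,vx]);o=np.array([x0,y0])
        t=(P-o)@d; s=(P-o)@n
        b=np.round(t).astype(int); tb=np.arange(b.min(),b.max()+1)
        lo=np.array([s[b==k].min() for k in tb]);hi=np.array([s[b==k].max() for k in tb]); w=hi-lo
        wm=np.median(w)
        sh=np.abs(w-wm)<3
        cen=o+tb[:,None]*d+((lo+hi)/2)[:,None]*n
        Q=cen[sh]
    big=tb[w>wm+5]
    if big.mean()>tb.mean(): head=tb.max();tip=tb.min();j=big.min()
    else: head=tb.min();tip=tb.max();j=big.max()
    return o+tip*d,o+j*d,o+head*d,wm
if __name__=='__main__':
    res={}
    for nm,obs in {'far':[(1,(64,90)),(2,(205,65)),(3,(290,50))],'near':[(1,(137,240)),(2,(257,240)),(3,(335,220))]}.items():
        D=[]
        for i,pt in obs:
            a=axis(comp(W[i][1],pt)); D.append((W[i][0],a)); print(nm,i+1,*a)
            tz=[.011,.0165,.017]
            print('   plane tip,junction:',onplane(W[i][0],a[0],.012)[0],onplane(W[i][0],a[1],.016)[0])
        for x,y in ((0,1),(1,2),(0,2)):
            for k,l in ((0,'tip'),(1,'junc')):
                print('  tri',x,y,l,tri(D[x][0],D[x][1][k],D[y][0],D[y][1][k])[0])
E
python3 bolts.py
```

```text
far 2 [ 44.6952 142.9645] [73.0434 57.5456] [80.6029 34.7672] 26.247297525405884
   plane tip,junction: [0.5822 0.1909 0.012 ] [0.6719 0.1368 0.016 ]
far 3 [177.6691 123.4843] [222.6825  31.954 ] [233.2739  10.4175] 23.257550418376923
   plane tip,junction: [0.5848 0.1901 0.012 ] [0.6741 0.1342 0.016 ]
far 4 [259.2787 102.9098] [314.7833  10.2641] [326.0898  -8.6082] 21.952039897441864
   plane tip,junction: [0.586  0.1902 0.012 ] [0.6727 0.1333 0.016 ]
  tri 0 1 tip [0.5837 0.189  0.0148 0.0024]
  tri 0 1 junc [0.6717 0.133  0.0225 0.0017]
  tri 1 2 tip [0.5854 0.19   0.0126 0.0012]
  tri 1 2 junc [0.6728 0.1337 0.0183 0.0014]
  tri 0 2 tip [0.5841 0.1898 0.014  0.0035]
  tri 0 2 junc [0.6712 0.1338 0.0209 0.0003]
near 2 [145.053 202.225] [129.5972 275.6152] [125.0635 297.143 ] 18.437951862812042
   plane tip,junction: [0.5101 0.0834 0.012 ] [0.4098 0.1157 0.016 ]
near 3 [273.014  190.3944] [249.9773 267.0058] [243.9301 287.1163] 17.719722092151642
   plane tip,junction: [0.508  0.0845 0.012 ] [0.4084 0.1144 0.016 ]
near 4 [350.5639 174.4804] [322.149  253.5285] [315.7218 271.4084] 18.968502938747406
   plane tip,junction: [0.5069 0.0848 0.012 ] [0.407  0.1142 0.016 ]
  tri 0 1 tip [0.5084 0.0846 0.0095 0.0019]
  tri 0 1 junc [0.4108 0.1141 0.019  0.0013]
  tri 1 2 tip [0.507  0.0844 0.0097 0.001 ]
  tri 1 2 junc [0.4076 0.1143 0.016  0.0013]
  tri 0 2 tip [0.5079 0.0845 0.0095 0.0029]
  tri 0 2 junc [0.4094 0.1147 0.018  0.0026]
```

```bash
cat > task.py <<'E'
from h import *
from scipy.spatial.transform import Rotation as Ro
np.set_printoptions(precision=4,suppress=True)
YAW=np.radians(11.1); S=np.radians(12)
O=np.array([.5700,-.1445,.0905])
hd=np.array([np.cos(YAW),np.sin(YAW),0]); up=np.array([0,0,1.])
bx=hd*np.cos(S)-up*np.sin(S); by=np.array([-hd[1],hd[0],0]); bz=hd*np.sin(S)+up*np.cos(S)
bed=lambda x,y,z:O+x*bx+y*by+z*bz
def eul(tx,tz):
    tx=tx/np.linalg.norm(tx); tz=tz/np.linalg.norm(tz); ty=np.cross(tz,tx)
    return Ro.from_matrix(np.c_[tx,ty,tz]).as_euler('xyz',degrees=True)
def st(l=''):
    s=robot.observe(); print(l,round(s['time'],2),'pos',s['tool_pos'],'F',s['ft_force'],'w',round(s['gripper_width'],4)); return s
def boltpose(org,hdg,sgn,along=-.003,ztcp=.0755):
    h=np.array([np.cos(np.radians(hdg)),np.sin(np.radians(hdg)),0]); a3=np.radians(3)
    xb=h*np.cos(a3)-up*np.sin(a3); n=h*np.sin(a3)+up*np.cos(a3)
    d=ztcp-.015
    P=np.array([*org,.015])+along*xb+d*n
    return P,eul(sgn*xb,-n),n,d
E
cat > pick.py <<'E'
import sys
from task import *
who=sys.argv[1]
org,hdg,sgn={'near':((.4496,.1020),-16.9,-1),'far':((.6361,.1576),147.7,1)}[who]
P,e,n,d=boltpose(org,hdg,sgn)
EP=eul(sgn*by,-bz)
print(P,e,EP, robot.ik(P+.12*n,e), robot.ik(P,e), robot.ik(bed(-.09,0,.16),EP))
if len(sys.argv)>2:
    robot.set_gripper(.06)
    robot.move_pose(P+.1*n,e); robot.line_to(P,.12); st('at')
    robot.set_gripper(0); s=st('closed')
    robot.line_to(P+[0,0,.14],.2); robot.pause(.1); s=st('up')
    if not .018<s['gripper_width']<.03: sys.exit('no grasp')
    cv2.imwrite(f'pics/g_{who}.png',robot.grab_frame('wrist')); cv2.imwrite(f'pics/gs_{who}.png',robot.grab_frame('side'))
E
python3 pick.py near; python3 pick.py far
python3 - <<'E'
from task import *
e=eul(by,-bz)
for q in (.149,.0): print(robot.ik(bed(q-.085,0,.125),e),robot.ik(bed(q-.085,0,.2),e))
E
```

```text
[0.4498 0.102  0.0756] [-180.    -3.   163.1] [168.    0.  -78.9] [ -4.0775 -14.2329 -25.0624  82.0959   0.6655  12.8055] [ -3.9014 -10.3139 -34.4394  68.7977   0.6745  12.9814] [ -27.3808    6.4149    1.369    94.4011   -7.4334 -127.8657]
[0.636  0.1577 0.0756] [-180.     3.   147.7] [-168.     0.   101.1] [ 3.4735 12.7763  1.7439 76.5328 -1.7532 35.7363] [ 3.1418 17.8339 -5.1075 64.6137 -1.7391 35.4047] [-27.3808   6.4149   1.369   94.4011  -7.4334  52.1343]
[-19.9917  31.2589  24.1597  93.2169  -6.1636  59.4652] [-19.3474  34.9195  36.6606 102.1249  -6.0478  60.1026]
[-27.5313   6.2586  -2.4593  90.7098  -7.4581  51.9845] [-26.567    8.7634   7.8558  98.6433  -7.2991  52.9436]
```

```bash
sed -i 's/EP=eul(sgn\*by/EP=eul(-sgn*by/' pick.py; python3 pick.py near; python3 pick.py far; python3 pick.py near go
```

```text
[0.4498 0.102  0.0756] [-180.    -3.   163.1] [-168.     0.   101.1] [ -4.0775 -14.2329 -25.0624  82.0959   0.6655  12.8055] [ -3.9014 -10.3139 -34.4394  68.7977   0.6745  12.9814] [-27.3808   6.4149   1.369   94.4011  -7.4334  52.1343]
[0.636  0.1577 0.0756] [-180.     3.   147.7] [168.    0.  -78.9] [ 3.4735 12.7763  1.7439 76.5328 -1.7532 35.7363] [ 3.1418 17.8339 -5.1075 64.6137 -1.7391 35.4047] [ -27.3808    6.4149    1.369    94.4011   -7.4334 -127.8657]
[0.4498 0.102  0.0756] [-180.    -3.   163.1] [-168.     0.   101.1] [ -4.0775 -14.2329 -25.0624  82.0959   0.6655  12.8055] [ -3.9014 -10.3139 -34.4394  68.7977   0.6745  12.9814] [-27.3808   6.4149   1.369   94.4011  -7.4334  52.1343]
at 13.15 pos [0.4503 0.1019 0.0763] F [-0.1265  0.2143 -0.1954] w 0.0598
closed 13.57 pos [0.4504 0.1021 0.0765] F [-1.329   1.268   5.2258] w 0.022
up 14.53 pos [0.4489 0.102  0.2137] F [ 0.0618  0.5728 -5.2541] w 0.0219
```

View pics/g_near.png

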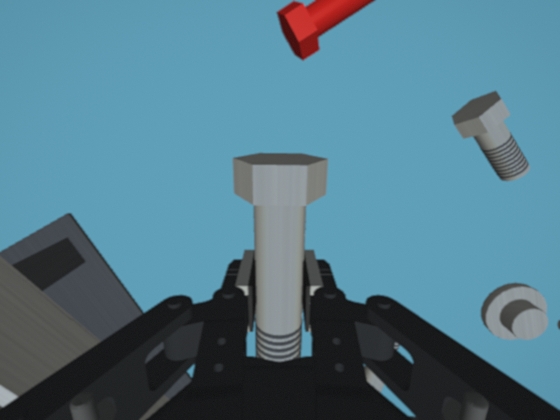

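View pics/gs_near.png

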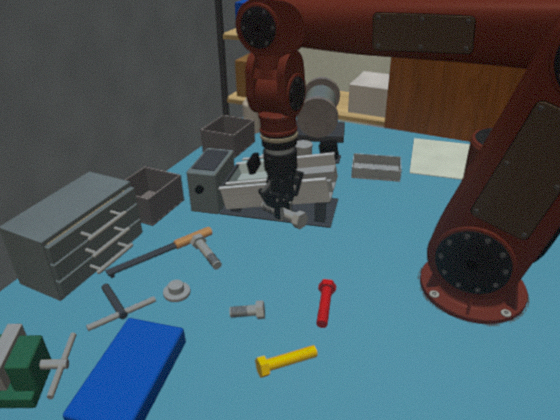

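```bash
cat > place.py <<'E'
import sys
from task import *
sgn=int(sys.argv[1]); X=-.09; Y=float(sys.argv[2]); d=.0612
EP=eul(-sgn*by,-bz)
robot.move_pose(bed(X,Y,.012+d+.075),EP)
robot.line_to(bed(X,Y,.012+d+.010),.12); robot.pause(.1); s=st('pre')
cv2.imwrite(f'pics/pre_{sgn}.png',robot.grab_frame('wrist'))
hit=robot.line_to(bed(X,Y,.012+d-.004),.02,guard=5); s=st(f'hit {hit}')
print('bed z of axis',(s['tool_pos']-O)@bz-d, 'x,y',(s['tool_pos']-O)@bx,(s['tool_pos']-O)@by)
cv2.imwrite(f'pics/pl_{sgn}.png',robot.grab_frame('wrist')); cv2.imwrite(f'pics/plt_{sgn}.png',robot.grab_frame('top'))
E
python3 place.py -1 .002
```

```text
pre 16.46 pos [ 0.5008 -0.1563  0.1918] F [-0.9207 -0.8166 -5.0923] w 0.0223
hit True 17.04 pos [ 0.4981 -0.1565  0.1805] F [0.3039 0.6608 4.8859] w 0.0219
bed z of axis 0.011640279058758522 x,y -0.09001369775380545 0.002027355600760962
```

View pics/pl_-1.png

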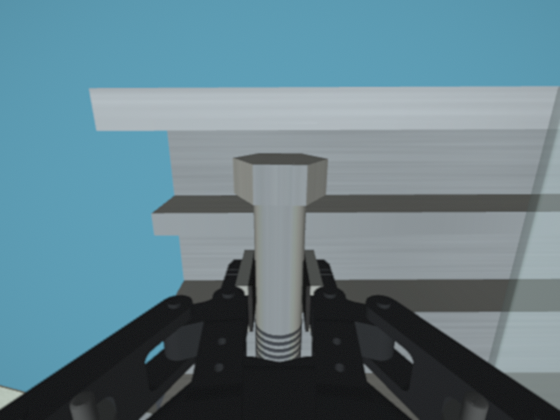

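View pics/plt_-1.png

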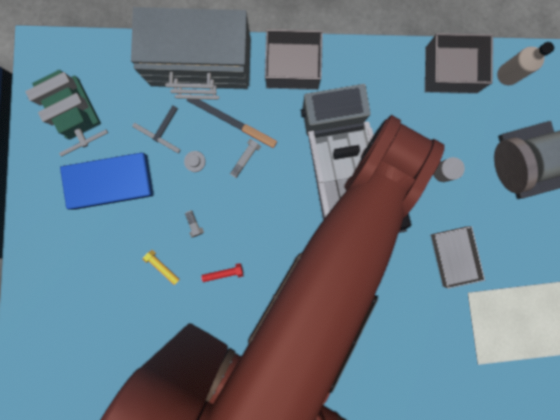

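```bash
cat > rel.py <<'E'
import sys
from task import *
tag=sys.argv[1]
robot.set_gripper(.05); s=st('open')
cv2.imwrite(f'pics/r1_{tag}.png',robot.grab_frame('wrist'))
robot.line_to(s['tool_pos']+.07*bz,.1); robot.pause(.5); st('lifted')
cv2.imwrite(f'pics/r2_{tag}.png',robot.grab_frame('wrist'));cv2.imwrite(f'pics/r2s_{tag}.png',robot.grab_frame('side'))
E
python3 rel.py 1
```

```text
open 17.52 pos [ 0.4975 -0.1562  0.1792] F [ 0.2714  0.3126 -0.245 ] w 0.0498
lifted 18.93 pos [ 0.5118 -0.1534  0.2476] F [-0.5385  0.1591  0.4695] w 0.0497
```

View pics/r1_1.png

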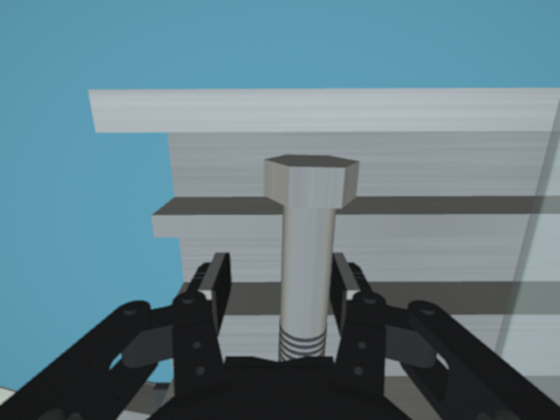

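View pics/r2_1.png

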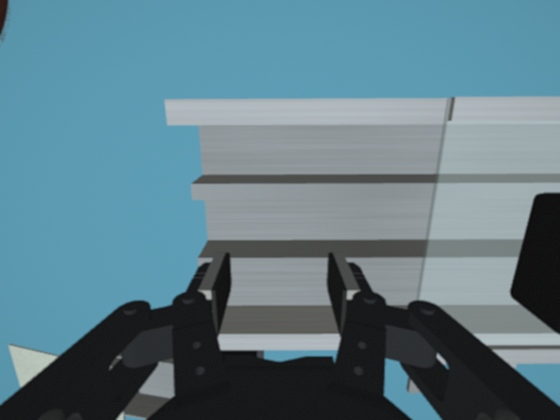

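View pics/r2s_1.png

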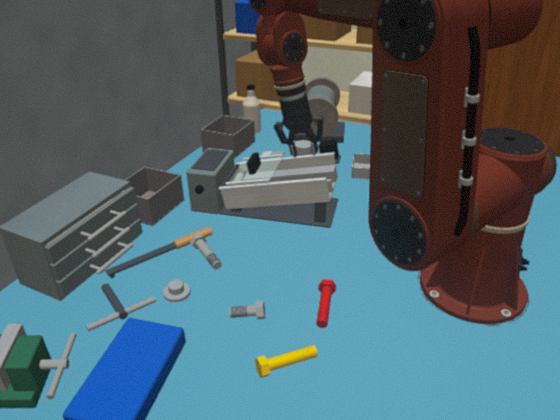

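Bolt 1 rolled away under the guard (the mouth is empty). I'll check it when the top view is clear, after picking the far bolt.

```bash
python3 pick.py far go; python3 - <<'E'
from task import *
im=robot.grab_frame('top'); cv2.imwrite('pics/t2.png',im); print('saved')
cv2.imwrite('pics/t2z.png',cv2.resize(im[80:250,290:430],None,fx=3.5,fy=3.5,interpolation=cv2.INTER_CUBIC))
E
```

```text
[0.636  0.1577 0.0756] [-180.     3.   147.7] [168.    0.  -78.9] [ 3.4735 12.7763  1.7439 76.5328 -1.7532 35.7363] [ 3.1418 17.8339 -5.1075 64.6137 -1.7391 35.4047] [ -27.3808    6.4149    1.369    94.4011   -7.4334 -127.8657]
at 21.59 pos [0.6366 0.1577 0.0766] F [0.3692 0.5075 1.0304] w 0.0599
closed 22.02 pos [0.6365 0.1579 0.0766] F [1.2507 1.7566 5.1265] w 0.0218
up 22.97 pos [0.635  0.1576 0.2131] F [ 0.6715  0.1432 -3.5263] w 0.0218
saved
```

View pics/g_far.png

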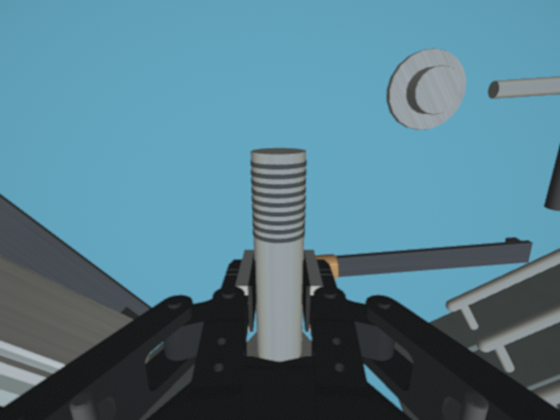

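View pics/t2z.png

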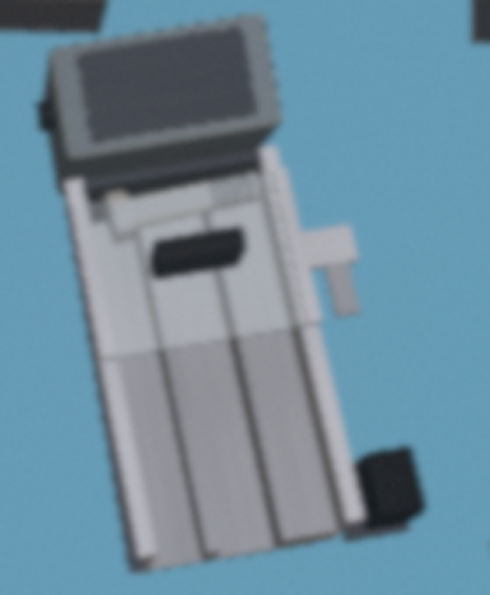

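```bash
python3 place.py 1 .002
```

```text
pre 26.32 pos [ 0.5008 -0.1564  0.1917] F [-0.4536  0.3652 -4.139 ] w 0.0219
hit True 26.91 pos [ 0.4981 -0.1565  0.1806] F [0.3179 0.364  5.6863] w 0.0217
bed z of axis 0.011834834917602989 x,y -0.08998265426457586 0.0020283254406030632
```

View pics/pl_1.png

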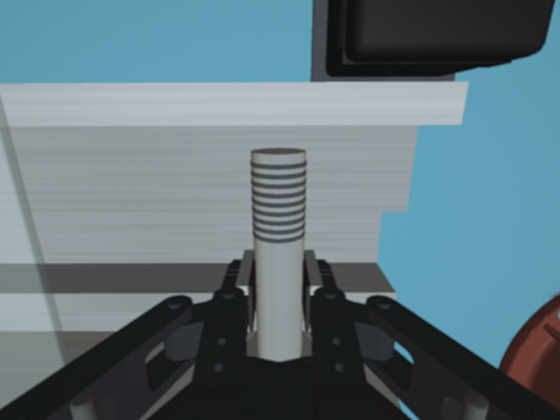

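Tip end (278,155) is over the wide ledge, clear of the right wall (rows 85–125). The bolt lies straight across, so I release it.

```bash
python3 rel.py 2; python3 - <<'E'
from task import *
e=eul(by,-bz)
robot.move_pose(bed(.064,0,.068+.057+.06),e); robot.pause(.3); st('above bar')
cv2.imwrite('pics/bar.png',robot.grab_frame('wrist'))
im=robot.grab_frame('side'); cv2.imwrite('pics/bars.png',cv2.resize(im[100:240,160:360],None,fx=3.5,fy=3.5,interpolation=cv2.INTER_CUBIC))
E
```

```text
open 27.39 pos [ 0.4977 -0.1562  0.1795] F [ 0.2967 -0.5629 -1.0154] w 0.0502
lifted 28.79 pos [ 0.5119 -0.1534  0.2479] F [ 0.0486 -0.6668 -0.7756] w 0.0504
above bar 31.95 pos [ 0.6692 -0.1251  0.2582] F [-0.0947 -0.1365 -0.9904] w 0.0499
```

View pics/r2_2.png

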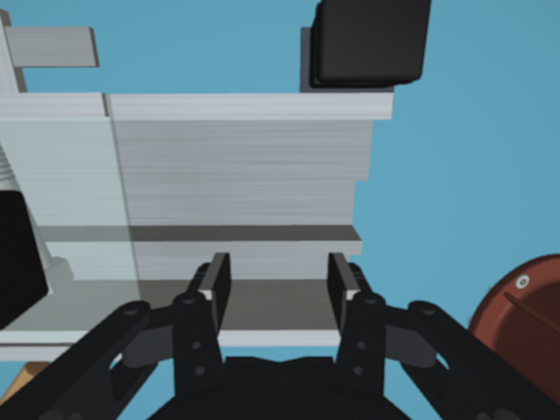

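View pics/bar.png

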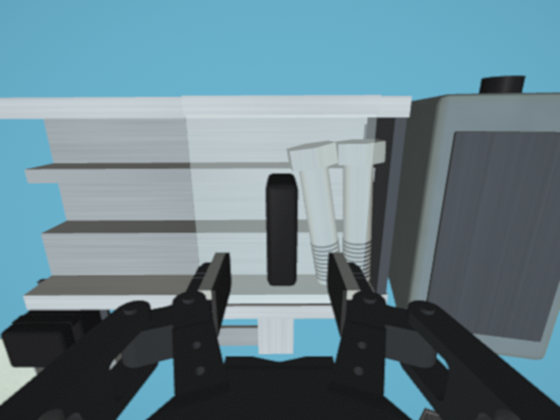

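View pics/bars.png

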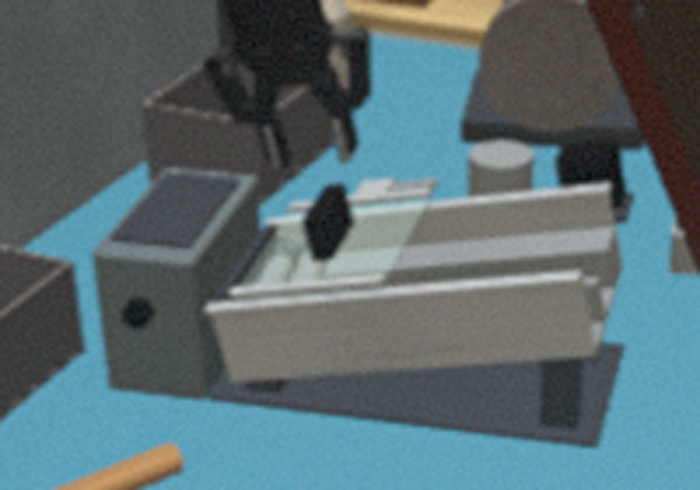

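```bash
python3 - <<'E'
from task import *
ct,cs,cw=[robot.get_calibration(n) for n in('top','side','wrist')]
t=np.array([(66,160),(278,125)])/3.5+[290,80]
s=np.array([(192,262),(258,180)])/3.5+[160,100]
w=[(445,98),(410,345)]
P=tri(ct,t,cs,s); print(P, [( (p[:3]-O)@bx,(p[:3]-O)@by,(p[:3]-O)@bz) for p in P])
print(tri(ct,t[:1],cw,w[:1]))
E
```

```text
[[ 0.7134 -0.0265  0.1332  0.0016]
 [ 0.7462 -0.1904  0.1282  0.0022]] [(np.float64(0.15096509404880423), np.float64(0.08817537205700796), np.float64(0.07578875745696731)), (np.float64(0.152654587165724), np.float64(-0.07895809011297818), np.float64(0.07099483253142824))]
[[ 0.7218 -0.0276  0.1117  0.0045]]
```

```bash
python3 - <<'E'
from task import *
robot.line_to(bed(.064,0,.125),.12,guard=10); st('down')
robot.set_gripper(0); s=st('grip'); p=s['tool_pos']
print('bed',(p-O)@bx,(p-O)@by,(p-O)@bz)
if s['gripper_width']>.014:
    h=robot.line_to(p-.125*bx,.08,guard=20); s=st(f'moved {h}'); print('bed x',(s['tool_pos']-O)@bx)
    cv2.imwrite('pics/m1.png',robot.grab_frame('wrist'))
E
```

```text
down 32.7 pos [ 0.6572 -0.1275  0.2003] F [0.3503 0.3013 0.3355] w 0.0497
grip 33.08 pos [ 0.6576 -0.1275  0.2007] F [2.1754 1.0927 6.1865] w 0.0192
bed 0.06436787470449681 -0.0002155548608242924 0.12633673451345828
moved False 34.78 pos [ 0.5377 -0.1515  0.2267] F [ 0.8268 -5.2062 -1.4561] w 0.019
bed x -0.06068006936232455
```

View pics/m1.png

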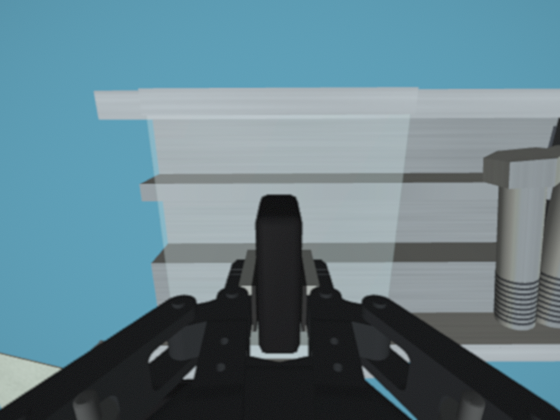

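```bash
python3 - <<'E'
from task import *
p=robot.observe()['tool_pos']
h=robot.line_to(p-.036*bx,.025,guard=22); s=st(f'moved {h}'); print('bed x',(s['tool_pos']-O)@bx)
robot.pause(.2); s=st('hold'); print('bed x',(s['tool_pos']-O)@bx)
cv2.imwrite('pics/m2.png',robot.grab_frame('wrist'))
E
```

```text
moved True 35.81 pos [ 0.5151 -0.1561  0.2316] F [3.5305 0.6275 2.3915] w 0.0193
bed x -0.08426474918696483
hold 36.01 pos [ 0.5151 -0.1561  0.2316] F [2.6871 1.8684 5.9473] w 0.0188
bed x -0.08421910629548966
```

View pics/m2.png

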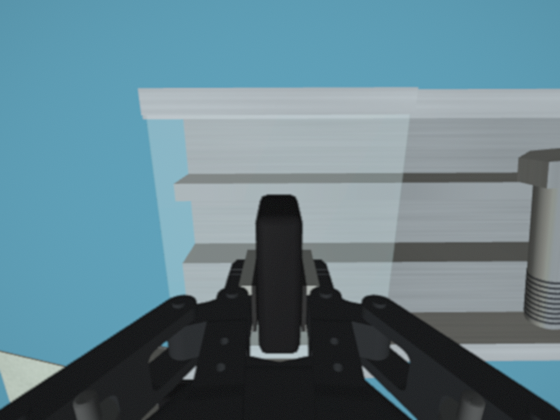

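```bash
python3 - <<'E'
from task import *
p=robot.observe()['tool_pos']
for g in (20,30):
    h=robot.line_to(p-.008*bx,.015,guard=g); s=st(f'moved {h}'); print('bed x',(s['tool_pos']-O)@bx, s['ft_force']@bx)
robot.pause(.3); s=st('hold')
s0=s['tool_pos']; robot.set_gripper(.035); s=st('open'); print('bed x',(s['tool_pos']-O)@bx)
robot.line_to(s['tool_pos']+.07*bz,.12)
robot.move_pose(bed(-.02,0,.27),eul(by,-bz)); robot.pause(.2); st('up')
cv2.imwrite('pics/f1.png',robot.grab_frame('wrist'))
im=robot.grab_frame('side'); cv2.imwrite('pics/f2.png',cv2.resize(im[100:240,160:360],None,fx=3.5,fy=3.5,interpolation=cv2.INTER_CUBIC))
E
```

```text
moved True 36.36 pos [ 0.5148 -0.1562  0.2317] F [3.6415 0.1385 4.1791] w 0.0188
bed x -0.0845485573976208 2.6524699209581355
moved True 36.71 pos [ 0.5143 -0.1563  0.2318] F [6.2192 1.5835 2.8718] w 0.0192
bed x -0.08502645553946213 5.670634549316577
hold 37.01 pos [ 0.5144 -0.1563  0.2318] F [5.9103 1.4697 3.2367] w 0.0194
open 37.31 pos [ 0.5141 -0.1563  0.2314] F [ 0.5718 -0.4412  0.66  ] w 0.0353
bed x -0.08519670795876429
up 38.82 pos [ 0.605  -0.1377  0.3582] F [ 0.1911  0.3712 -0.0165] w 0.0352
```

View pics/f1.png

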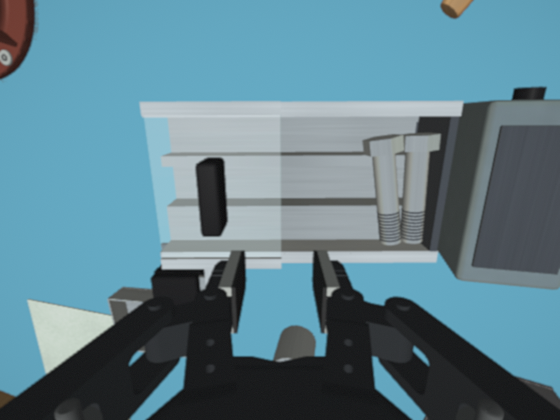

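View pics/f2.png

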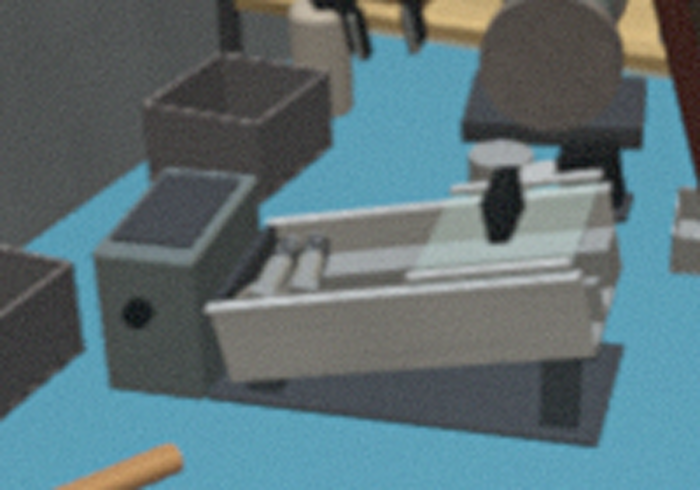

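```bash
python3 - <<'E'
from task import *
e=eul(by,-bz)
robot.set_gripper(0)
robot.move_pose(bed(-.042,0,.19),e)
robot.line_to(bed(-.042,0,.126),.12,guard=8); s=st('down'); 
for g in (10,22):
    h=robot.line_to(bed(-.085,0,.126),.02 if g==10 else .01,guard=g); s=st(f'push {h}'); print('bed x',(s['tool_pos']-O)@bx,'F',s['ft_force']@bx)
cv2.imwrite('pics/p1.png',robot.grab_frame('wrist'))
E
```

```text
down 40.49 pos [ 0.5561 -0.1476  0.2238] F [ 0.2794 -0.4803 -0.7554] w 0.0
push True 41.59 pos [ 0.5378 -0.1508  0.2262] F [5.5015 0.7451 1.6315] w 0.0
bed x -0.060288817747670705 F 5.08176065076584
push True 42.38 pos [ 0.5375 -0.1509  0.2262] F [3.9023 0.5619 2.7376] w -0.0003
bed x -0.06058887138555915 F 3.2822784461987076
```

View pics/p1.png

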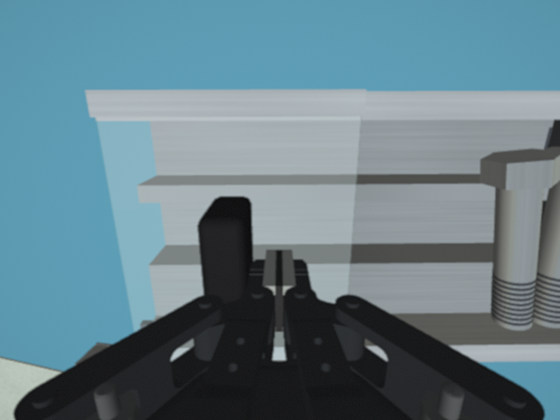

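```bash
python3 - <<'E'
from task import *
robot.line_to(bed(-.045,0,.127),.1); robot.line_to(bed(-.045,0,.22),.2)
robot.move_pose([.45,.2,.32],[180,0,150]); robot.pause(.3); st('away')
im=robot.grab_frame('top'); cv2.imwrite('pics/e1.png',cv2.resize(im[80:250,290:430],None,fx=3.5,fy=3.5,interpolation=cv2.INTER_CUBIC)); cv2.imwrite('pics/e0.png',im)
im=robot.grab_frame('side'); cv2.imwrite('pics/e2.png',im)
E
```

```text
away 45.01 pos [0.4504 0.1995 0.3199] F [0.1169 0.0633 0.2488] w 0.0
```

View pics/e1.png

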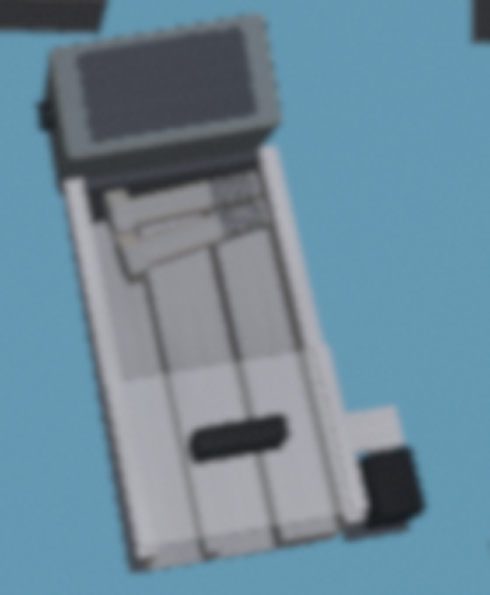

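View pics/e2.png

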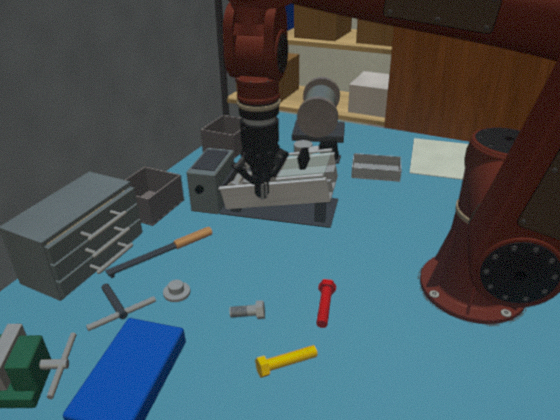

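View pics/e0.png

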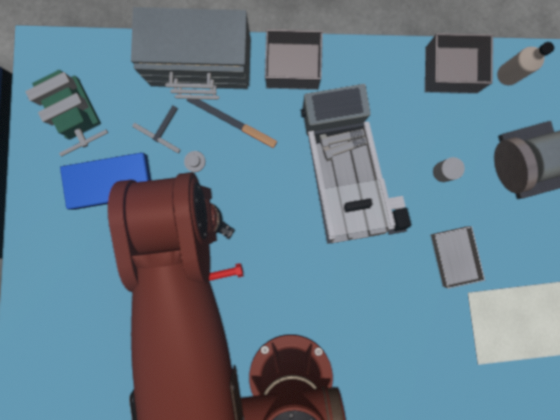

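```bash
python3 - <<'E'
from task import *
robot.job_done(); print('done')
E
```

```text
the job is handed in; nothing more can be done
done
```

Both long bolts are in the chute and the guard is shut. I handed the job in at about 45 s of the 69 s allowed; it gave no verdict.

**Bolts:** I picked each long bolt from the bench and laid it across the rails at the loading point. Contact came with the axis at 11.6 mm and 11.8 mm above the rails, against 12 mm expected. The final top view shows both at the low-end stop with their heads in the left groove. The second bolt lies a few degrees skew, because the two heads touch before the shanks do.

**Guard:** I gripped the bar and pulled it uphill about 149 mm until it met a firm stop. I then released it and pushed it again with closed fingers. A 22 N push moved it only about 0.3 mm more, and the tool stopped where a shut guard should put it. In the top view the tongue is inside the switch.

**Other checks:**
- **Short bolt and look-alikes:** I touched none of them. The last side view shows the short, red and yellow bolts where they started.
- **Arm:** it is clear of everything.
- **Measured heights:** bolt heights triangulated from the wrist camera scattered 2–6 mm from the stated ones. Chute heights agreed within about 4 mm.

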